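# Steady the gauge case and hold its lid open

### The arm

A 6-joint arm with a two-finger parallel gripper is mounted at the origin on a cart in front of the work surface, level with it; the furniture and walls round the work are solid. World frame = base frame: x ahead of the robot, y to its left, z up, the work surface at z = 0. Lengths are in m, angles in rad, forces in N, time in s.
With the tool pointing down it reaches from about 0.325 to 0.9 m from the base axis. Payload 3.5 kg.
Tool frame: the origin (TCP) lies midway between the tips of the shut fingers; the grasp point (between the pads) lies 19 mm behind it; z points along the fingers, y is the line along which they close (so a half turn about z gives the same grasp; the last joint's range is limited). The gripper opens to 85 mm and grips with 20 to 120 N. Pads are 22 mm wide; open, the fingers measure 114 mm over their backs; the gripper's body (76 mm by 85 mm) begins 54 mm behind the grasp point. The pads swing forward as they close: fully open they stand 13 mm farther back than shut.
Start: joints at [-1.421, 0.276, -0.026, 1.268, 0, 1.467], TCP at [0.156, -0.605, 0.231] pointing down, gripper open.
Joint ranges: [-3.12, 3.12], [-0.85, 1.88], [-1.08, 1.24], [-1.95, 2.15], [-1.57, 1.53], [-3.14, 3.14]. Speed limits (rad/s): [2.57, 2.57, 3.14, 3.14, 3.14, 3.14].

### API

Orientations are given as [roll, pitch, yaw] about the fixed x, y, z axes, in that order (R = Rz(yaw) Ry(pitch) Rx(roll)).
In Python, from rig import arm gives the robot as it stands. The module is installed in compiled form; this text tells all that it offers.
- The arm moves only by the tool send_rows, never from a script. Its argument "motion" is a list of rows, each a list of 4 numbers: the shift along the tool's x, y, z in mm, then the turn about the tool's z in rad. In form: [[tx, ty, tz, spin], ...]. A call has exactly 8 rows; each row shifts and turns the commanded pose from where the row before left it, along the tool's axes as they then stand; what a row does not reach is not made up. A row lasts 1/10 s, in which the tool goes at most 50 mm and 8.59 degrees, less where a joint would pass 70% of its speed; a pose out of reach is approached as far as the arm can. A call with a gripper value outside its range is refused whole. "fingers" is the opening, from -1 (shut) to 1 (fully open), so that 0 is half open, set as the call begins (left out, the last holds). The fingers move at their own pace and stop on an object; "grip_force" is the grip in N (left out, the last holds). Time passes only in rows, so rows that do not move let the fingers close, or fill a call up. It gives the time, the measured TCP pose, the force, the opening and the grip force at its end, in the units of the state.
- arm.state(): the state, without advancing time (a new reading comes with each control period).
- arm.capture(name): name is "scene" or "top" or "wrist"; returns the picture (420x560x3 uint8, blue, green, red); there is no depth.
- arm.camera_model(name): a dict with "intrinsics" (3x3 intrinsics, pixels), "R" (3x3) and "t" (3): a world point X has camera coordinates R X + t. Camera axes: x right, y down, z forward; pixel columns grow to the right and rows downward; lengths in m; the calibration is good to about 2 mm. The wrist camera is an equidistant fisheye: a pixel r from the principal point sees the ray r / f radians off the axis. A picture is of the moment at which its call begins: read the wrist's pose just before it. camera_model takes no time and is no camera call; for the wrist camera it gives the pose at the moment of the call.
- arm.hand_in(): hands the job in; it is judged then, once.
Trained networks look in the newest picture that a camera, given by its name, has taken for a name from the list of things; names that differ only in an ending like _2 or _b are one class to them, and where a whole thing is asked for, a point or a joint stands for the part that bears it (a point fixed in the world has none). Each returns a list of dicts, best first, with "confidence" (0 to 1); they miss things now and then, are a little off and sometimes report something else, mostly with a low value. They report only what shows in the picture. A call takes as long as a camera call.
- arm.spot_in(camera, target): "centre" ([column, row] in pixels, amid what is visible of it).
The state is a dict: "t": time; "joint_pos": joint angles; "qd": joint speeds; "joint_efforts": joint torques, N m; "tcp_pos": TCP position; "ee_rot": TCP orientation; "wrist_force": force on the tool from outside, world axes, zero at the start; "torque": the same for the moment, N m; "gripper_width": finger opening in m; "grasp_force": force on a finger pad.
Only numpy, scipy, OpenCV 4.12 (cv2) and the standard library are available. Lean on these libraries where they do the work, as an engineer would, in place of code of your own. Each camera call takes 0.05 s, during which the arm holds its last target. There are 200 camera calls.

### The job

Get the gauge case ready for a look inside: first, with the lid still shut, swing the stabiliser leg on its left side all the way out until it snaps into its end detent. Then raise the spring-loaded lid by its handle and hold it open at 60 degrees from shut; nothing else props it, so finish while still holding it there, steady. Leave the stamp, the bushing and the tape roll where they are.

Things in the scene. Friction and masses are not known exactly. Their poses are not given: they have to be found in the camera images.
- gauge_case: Fixed aluminium case, 200 (x) x 160 (y) x 75 mm tub with a flat grey lid on it (lid top at z = 86 mm). Origin under the centre of the tub, on the bench. Its own +y is the 'left' side: the lid's hinge and the stabiliser leg are there; the lid's handle is on the -y side. Its yaw at the start is within 0.3 rad of the world's
- lid_hinge_mid (a point): Middle of the lid's hinge line (a line along the case's x), on the left upper edge of the tub: 80 mm to case +y, 75 mm above the bench
- handle_mid (a point): Middle of the lid's handle: a bow of 12 mm round steel bar parallel to the hinge, 110 mm long, free all round and easily taken from above with the fingers closing along case y. It turns in the fingers as the lid swings. With the lid shut it is 195 mm to case -y of the hinge line and 35 mm above it (110 mm above the bench, 24 mm above the lid's top, 33 mm out past the lid's edge); it moves on a circle of 198 mm radius about the hinge line, up and over to case +y
- case_lid (a joint): Lid angle in rad: 0 shut, grows as it opens (60 degrees is 1.047), stop at 1.75. Gravity and a spring close it from every angle; about 1 to 2.5 N at the handle holds it
- stay_leg (a joint): Stabiliser leg angle in rad: 0 folded, along the left wall and pointing to case +x; grows towards case +y (anticlockwise from above); 1.571 at its end stop, pointing straight out to case +y. An over-centre spring pushes it back until about 1.2 rad, and once past about 1.3 rad pulls it on to the stop by itself; about 1.5 N at the post moves it
- post_mid (a point): Middle of the gripping part of the upright black post at the leg's tip: 14 mm diameter, 54 mm high, from 36 to 90 mm above the bench, this point at 68 mm; 120 mm from the pivot, 45 mm off the left wall when folded. The leg, a flat steel bar 16 mm wide, runs from its foot to the pivot at 28 to 36 mm above the bench
- leg_pivot (a point): Point on the leg's vertical pivot axis, 68 mm above the bench (level with post_mid); 60 mm to case -x and 125 mm to case +y of the case's origin. The bracket under it and its small over-centre spring reach up to 61 mm
- stamp: Bystander: loose black hand stamp, 24 mm across, 63 mm tall, standing; origin at its underside
- bush: Bystander: loose plain bushing, 22 mm across and 21 mm high; origin at its underside
- tape: Bystander: loose roll of tape lying flat, 94 mm across, 19 mm high; origin at its underside

How it is judged:
By the outcome, as a careful person would: the job done as asked, in the order asked, and still so for the second after the job is handed in, while the arm keeps its last pose, push and grip.
It also fails if it takes over 51 s, if anything falls off the work surface, if the arm or the gripper's body presses on something with over 40 N, if the wrist force passes 120 N, or if a joint passes its speed limit or range.

## Working session

There is one attempt and no reset: what is moved stays moved. The work goes in short steps, Python scripts to look and compute and a tool call to move; the robot and the scene stay as the last step left them, time stands still between calls to the robot, and variables do not carry over. Pictures are saved under pics/ and viewed, at most 10 in all, crops included, and the job is handed in when it is done.

Besides the shell and the picture viewer there is one more tool, called after ">>>" by a JSON object that holds its "name" and its "arguments", one argument or row to a line. send_rows: Moves the arm, as the interface text tells. Its arguments: {"type":"object","properties":{"motion":{"type":"array","items":{"type":"array","items":{"type":"number"}}},"fingers":{"type":"number"},"grip_force":{"type":"number"}},"required":["motion"]}

```bash
mkdir -p pics; cat > h.py <<'E'
import numpy as np,cv2
from rig import arm
def ray(name,px):
    m=arm.camera_model(name);K=np.array(m["intrinsics"]);R=np.array(m["R"]);t=np.array(m["t"])
    d=np.linalg.inv(K)@[px[0],px[1],1]
    if name=="wrist":
        th=np.hypot(d[0],d[1]);d=np.array([d[0]/th*np.sin(th),d[1]/th*np.sin(th),np.cos(th)])
    return -R.T@t,R.T@d
def atz(name,px,z):
    o,d=ray(name,px);return o+d*(z-o[2])/d[2]
def proj(name,X):
    m=arm.camera_model(name);c=np.array(m["R"])@X+np.array(m["t"]);p=np.array(m["intrinsics"])@c;return p[:2]/p[2]
E
python3 - <<'E'
from h import *
s=arm.state();print(s)
ims=[]
Z=dict(gauge_case=.086,handle_mid=.11,post_mid=.068,leg_pivot=.06,stamp=.03,bush=.01,tape=.01)
for c in("scene","top"):
    im=arm.capture(c);cv2.imwrite(f"pics/{c}0.png",im)
    for n in Z:
        for r in arm.spot_in(c,n)[:2]:print(c,n,np.round(r["centre"]),round(r["confidence"],2),atz(c,r["centre"],Z[n]).round(3))
E
```

```text
{'t': 0.0, 'joint_pos': array([-1.42139342e+00,  2.77122788e-01, -2.79215456e-02,  1.26797892e+00,
        4.93977669e-05,  1.46742873e+00]), 'qd': array([-0.00111494, -0.00043692, -0.00191701, -0.00024938, -0.00037549,
       -0.00023071]), 'joint_efforts': array([ 1.08478678e-03, -4.45504940e+01,  2.95205390e+01,  1.65312592e-02,
       -1.03449648e-05, -5.56012143e-07]), 'tcp_pos': array([ 0.15621064, -0.60434977,  0.23014687]), 'ee_rot': array([-3.13938271e+00, -2.78916507e-04,  2.52770143e-01]), 'wrist_force': array([-0.13377132, -0.53469476, -0.51269963]), 'torque': array([-0.02356211, -0.00646039, -0.02601585]), 'grasp_force': 0.0, 'gripper_width': 0.0857998916787644}
scene gauge_case [277. 192.] 0.93 [0.577 0.016 0.086]
scene handle_mid [280. 178.] 0.58 [ 0.579 -0.005  0.11 ]
scene post_mid [240. 227.] 0.55 [0.611 0.127 0.068]
scene leg_pivot [274. 191.] 0.76 [ 0.594 -0.002  0.06 ]
scene stamp [350. 153.] 0.53 [ 0.489 -0.231  0.03 ]
scene bush [315. 231.] 0.48 [0.473 0.027 0.01 ]
scene tape [177. 276.] 0.92 [0.694 0.27  0.01 ]
top gauge_case [318. 185.] 0.86 [ 0.586 -0.01   0.086]
top handle_mid [326. 180.] 0.97 [ 0.592 -0.027  0.11 ]
top post_mid [316. 183.] 0.67 [ 0.594 -0.006  0.068]
top post_mid [267. 178.] 0.64 [0.608 0.112 0.068]
top leg_pivot [317. 187.] 0.95 [ 0.588 -0.009  0.06 ]
top stamp [402. 229.] 0.41 [ 0.488 -0.216  0.03 ]
top stamp [202. 173.] 0.18 [0.632 0.276 0.03 ]
top bush [298. 234.] 0.43 [0.478 0.037 0.01 ]
top tape [199. 178.] 0.78 [0.626 0.287 0.01 ]
```

View pics/top0.png

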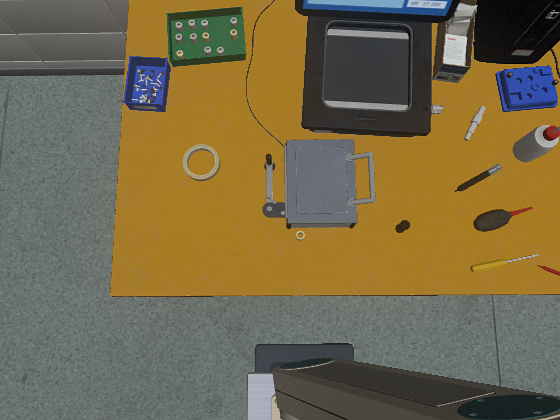

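View pics/scene0.png

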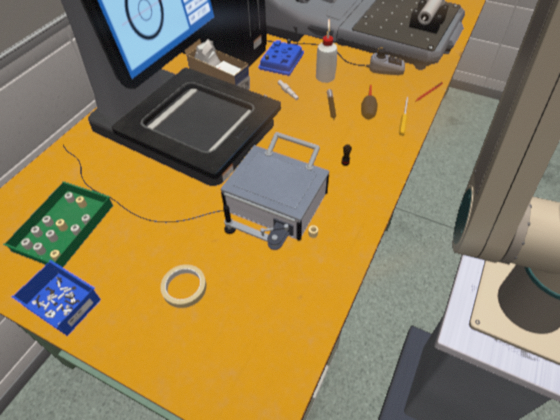

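The top view shows the post at about (268,158), the pivot at (270,210), the handle bar at (373,177) and the lid corners at (287,140), (354,140), (356,226) and (287,226). I'll fit the case pose from these and check the overlay.

```bash
cat >> h.py <<'E'
def W(p,q):
    c,s=np.cos(p[2]),np.sin(p[2]);return np.array([p[0]+c*q[0]-s*q[1],p[1]+s*q[0]+c*q[1],q[2]])
E
python3 - <<'E'
from h import *
from scipy.optimize import least_squares
obs=[((373,177),(0,-.115,.110)),((268,157),(.06,.125,.09)),((287,140),(.1,.08,.086)),((354,140),(.1,-.08,.086)),((355,223),(-.1,-.08,.086)),((287,223),(-.1,.08,.086))]
f=lambda p:np.concatenate([proj("top",W(p,q))-u for u,q in obs])
r=least_squares(f,[.58,0,0],loss="soft_l1");p=r.x;print(p.round(4),f(p).reshape(-1,2).round(1))
im=cv2.imread("pics/top0.png");S=cv2.imread("pics/scene0.png")
out=[]
for n,I,(a,b) in(("top",im,(180,120)),("scene",S,(160,120))):
    C=cv2.resize(I[b:b+130,a:a+210],None,fx=3.7,fy=3.7,interpolation=cv2.INTER_CUBIC)
    C=cv2.resize(I[b:b+130,a:a+210],(780,483)) 
    for q in [o[1] for o in obs]+[(-.06,.125,.061),(.055,-.115,.11),(-.055,-.115,.11),(0,.08,.075)]:
        x=(proj(n,W(p,q))-[a,b]+.5)*780/210;cv2.drawMarker(C,tuple(int(v) for v in x),(0,0,255),0,12,1)
    out.append(cv2.resize(C,(480,297)))
cv2.imwrite("pics/ov.png",np.vstack(out))
for n,px,z in(("tape",(200,162),.019),("stamp",(404,224),.06),("bush",(300,236),.02)):print(n,atz("top",px,z).round(3))
for n,q in dict(post=(.06,.125,.068),piv=(-.06,.125,.068),hand=(0,-.115,.11)).items():print(n,W(p,q).round(4))
print(arm.camera_model("top")["t"],proj("top",np.array([.5,0,0])))
E
```

```text
[ 0.5958 -0.0169 -0.0052] [[-1.8  1. ]
 [ 0.4 -0.7]
 [ 0.1  0.9]
 [-0.7  0.6]
 [ 0.9 -0.8]
 [ 0.3 -0.7]]
tape [0.666 0.285 0.019]
stamp [ 0.495 -0.215  0.06 ]
bush [0.473 0.032 0.02 ]
post [0.6564 0.1078 0.068 ]
piv [0.5364 0.1084 0.068 ]
hand [ 0.5952 -0.1319  0.11  ]
[0.09035126 0.53038582 1.10533479] [312.45524799 226.52265138]
```

View pics/ov.png

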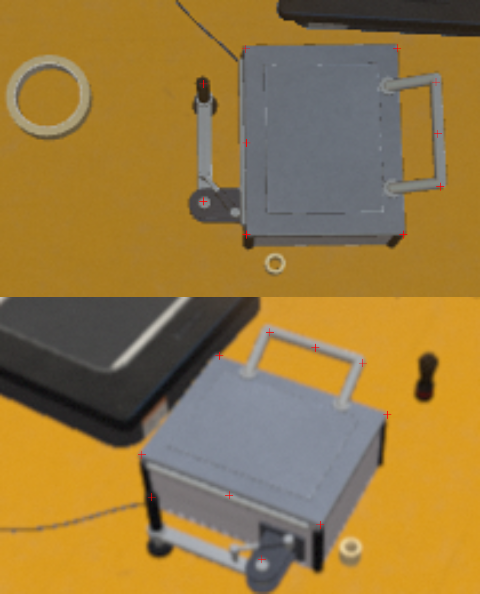

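The overlay fits, so the case is at (0.596, -0.017) with yaw about 0. The post is at (0.656, 0.108) and the pivot at (0.536, 0.108). Next I turn the tool so its fingers close along the case x axis, then travel to above the post.

>>> {"name": "send_rows", "arguments": {
  "motion": [
    [0, 0, 0, -0.14],
    [0, 0, 0, -0.14],
    [0, 0, 0, -0.14],
    [0, 0, 0, -0.14],
    [0, 0, 0, -0.14],
    [0, 0, 0, -0.14],
    [0, 0, 0, -0.14],
    [0, 0, 0, -0.14]
  ],
  "fingers": 1,
  "grip_force": 30
}}

```text
t: 1.6
tcp_pos: [0.1563, -0.6051, 0.2313]
ee_rot: [3.142, -0.0, 1.379]
wrist_force: [1.4, 0.3, -0.1]
gripper_width: 0.0854
grasp_force: 0.0
```

>>> {"name": "send_rows", "arguments": {
  "motion": [
    [0, 0, 0, -0.1],
    [0, 0, 0, -0.09],
    [20, 14, 0, 0],
    [38, 27, 0, 0],
    [38, 27, 0, 0],
    [38, 27, 0, 0],
    [38, 27, 0, 0],
    [38, 27, 0, 0]
  ]
}}

```text
t: 2.4
tcp_pos: [0.3078, -0.3949, 0.2315]
ee_rot: [3.141, 0.001, 1.562]
wrist_force: [0.5, -0.2, 0.6]
gripper_width: 0.0859
grasp_force: 0.0
```

>>> {"name": "send_rows", "arguments": {
  "motion": [
    [38, 27, 0, 0],
    [38, 27, 0, 0],
    [38, 27, 0, 0],
    [38, 27, 0, 0],
    [38, 27, 0, 0],
    [38, 27, 0, 0],
    [38, 27, 0, 0],
    [38, 27, 0, 0]
  ]
}}

```text
t: 3.2
tcp_pos: [0.5264, -0.0923, 0.2316]
ee_rot: [3.141, 0.0, 1.563]
wrist_force: [-0.1, -0.8, 0.6]
gripper_width: 0.0855
grasp_force: 0.0
```

>>> {"name": "send_rows", "arguments": {
  "motion": [
    [36, 23, 0, 0],
    [36, 23, 0, 0],
    [36, 23, 0, 0],
    [36, 23, 0, 0],
    [36, 22, 0, 0],
    [20, 14, 20, 0],
    [0, 0, 40, 0],
    [0, 0, 10, 0]
  ]
}}

```text
t: 4.0
tcp_pos: [0.6521, 0.1056, 0.1566]
ee_rot: [-3.134, 0.001, 1.564]
wrist_force: [-1.2, 0.5, -1.7]
gripper_width: 0.0853
grasp_force: 0.0
```

```bash
python3 - <<'E'
from h import *
s=arm.state();print(s["tcp_pos"],s["ee_rot"])
im=arm.capture("wrist");cv2.imwrite("pics/w1.png",im)
for r in arm.spot_in("wrist","post_mid")[:2]:print(r,atz("wrist",r["centre"],.068))
m=arm.camera_model("wrist");print(m)
E
```

```text
[0.65213083 0.10562417 0.15657224] [-3.13368648e+00  7.07145726e-04  1.56424694e+00]
{'centre': [255.4, 204.2], 'confidence': 0.89} [0.63329601 0.11369028 0.068     ]
{'intrinsics': array([[325.1922621 ,   0.        , 280.21916524],
       [  0.        , 325.1922621 , 211.29243366],
       [  0.        ,   0.        ,   1.        ]]), 'R': array([[ 0.99993944, -0.00833841, -0.00718292],
       [-0.00569361, -0.95047182,  0.3107586 ],
       [-0.0094184 , -0.31069889, -0.95046173]]), 't': array([-0.65045612,  0.08520837,  0.34956964])}
```

View pics/w1.png

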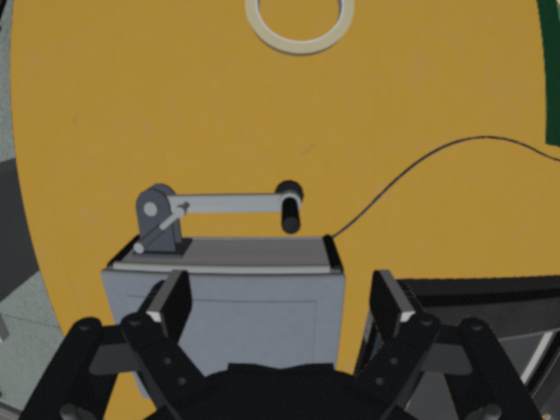

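Wrist view: post top is near (291,225) and its foot near (290,190). The scanner corner is at (400,283), to the right.

```bash
python3 - <<'E'
from h import *
for px,z in(((291,226),.09),((290,190),.03),((151,210),.06),((398,283),.06),((398,283),.03),((372,345),.04),((105,271),.086),((344,271),.086)):print(px,z,atz("wrist",px,z).round(4))
E
```

```text
(291, 226) 0.09 [0.6595 0.1044 0.09  ]
(290, 190) 0.03 [0.6601 0.1148 0.03  ]
(151, 210) 0.06 [0.5452 0.1071 0.06  ]
(398, 283) 0.06 [0.7568 0.0371 0.06  ]
(398, 283) 0.03 [0.7696 0.0188 0.03  ]
(372, 345) 0.04 [ 0.7493 -0.0535  0.04  ]
(105, 271) 0.086 [0.5039 0.0618 0.086 ]
(344, 271) 0.086 [0.7001 0.0659 0.086 ]
```

>>> {"name": "send_rows", "arguments": {
  "motion": [
    [2, 6, 0, 0],
    [0, 0, 25, 0],
    [0, 0, 25, 0],
    [0, 0, 25, 0],
    [0, 0, 20, 0],
    [0, 0, 10, 0],
    [0, 0, 0, 0],
    [0, 0, 0, 0]
  ]
}}

```text
t: 4.9
tcp_pos: [0.6625, 0.1067, 0.0581]
ee_rot: [3.139, -0.0, 1.562]
wrist_force: [0.3, -0.5, -0.0]
gripper_width: 0.0852
grasp_force: 0.0
```

>>> {"name": "send_rows", "arguments": {
  "motion": [
    [0, 0, 0, 0],
    [0, 0, 0, 0],
    [0, 0, 0, 0],
    [0, 0, 0, 0],
    [0, 0, 0, 0],
    [0, 0, 0, 0],
    [0, 0, 0, 0],
    [0, 0, 0, 0]
  ],
  "fingers": -1,
  "grip_force": 30
}}

```text
t: 5.7
tcp_pos: [0.6589, 0.1069, 0.0565]
ee_rot: [-3.138, 0.0, 1.563]
wrist_force: [-4.3, -0.0, 5.3]
gripper_width: 0.0129
grasp_force: 29.4
```

>>> {"name": "send_rows", "arguments": {
  "motion": [
    [12, -0.6, 0, 0],
    [11.8, -1.8, 0, 0],
    [11.7, -3, 0, 0],
    [11.2, -4.1, 0, 0],
    [10.8, -5.2, 0, 0],
    [10.3, -6.3, 0, 0],
    [9.5, -7.2, 0, 0],
    [8.8, -8.2, 0, 0]
  ]
}}

```text
t: 6.5
tcp_pos: [0.6256, 0.194, 0.0565]
ee_rot: [3.14, -0.0, 1.563]
wrist_force: [2.4, -0.9, 0.8]
gripper_width: 0.0131
grasp_force: 29.4
```

>>> {"name": "send_rows", "arguments": {
  "motion": [
    [7.9, -9, 0, 0],
    [7, -9.8, 0, 0],
    [5.9, -10.4, 0, 0],
    [4.9, -10.9, 0, 0],
    [3.8, -11.4, 0, 0],
    [2.7, -11.7, 0, 0],
    [1.4, -11.9, 0, 0],
    [0.3, -8.5, 0, 0]
  ]
}}

```text
t: 7.3
tcp_pos: [0.5411, 0.2308, 0.0566]
ee_rot: [3.141, -0.005, 1.565]
wrist_force: [0.6, 6.1, -1.0]
gripper_width: 0.0131
grasp_force: 29.9
```

>>> {"name": "send_rows", "arguments": {
  "motion": [
    [0, -2, 0, 0],
    [0, -1, 0, 0],
    [0, 0, 0, 0],
    [0, 0, 0, 0],
    [0, 0, 0, 0],
    [0, 0, 0, 0],
    [0, 0, 0, 0],
    [0, 0, 0, 0]
  ]
}}

```text
t: 8.1
tcp_pos: [0.5384, 0.2305, 0.0566]
ee_rot: [-3.141, -0.006, 1.564]
wrist_force: [-0.1, 7.5, -0.8]
gripper_width: 0.0126
grasp_force: 30.0
```

>>> {"name": "send_rows", "arguments": {
  "motion": [
    [0, 0, 0, 0],
    [0, 0, 0, 0],
    [0, 0, 0, 0],
    [0, 0, 0, 0],
    [0, 0, 0, 0],
    [0, 0, -10, 0],
    [0, 0, -30, 0],
    [0, 0, -40, 0]
  ],
  "fingers": 1
}}

```text
t: 8.9
tcp_pos: [0.5371, 0.2271, 0.1356]
ee_rot: [-3.137, 0.002, 1.562]
wrist_force: [1.5, 0.8, 0.8]
gripper_width: 0.0858
grasp_force: 0.0
```

>>> {"name": "send_rows", "arguments": {
  "motion": [
    [0, 0, -50, 0],
    [0, 0, -50, 0],
    [-30, 0, 0, 0],
    [-30, 0, 0, 0],
    [0, 0, 0, 0],
    [0, 0, 0, 0],
    [0, 0, 0, 0],
    [0, 0, 0, 0]
  ]
}}

```text
t: 9.7
tcp_pos: [0.5383, 0.1685, 0.2361]
ee_rot: [-3.141, -0.0, 1.564]
wrist_force: [-0.2, -0.3, 0.8]
gripper_width: 0.0851
grasp_force: 0.0
```

```bash
python3 - <<'E'
from h import *
s=arm.state();print(s["tcp_pos"],s["ee_rot"])
im=arm.capture("wrist");cv2.imwrite("pics/w2.png",im)
E
```

```text
[0.53833527 0.16853872 0.236107  ] [-3.14111692e+00 -1.44701022e-04  1.56372956e+00]
```

View pics/w2.png

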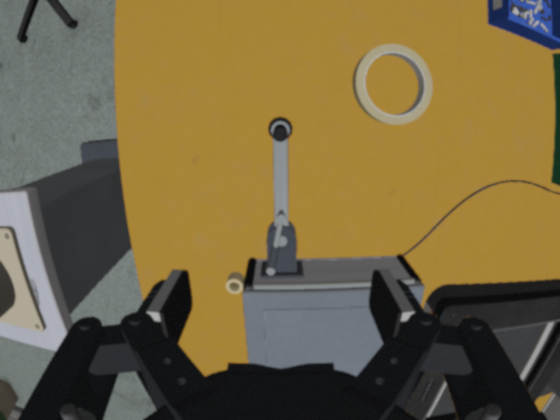

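The leg now points straight out: post at (281,128), pivot at (283,243), clear of the tape roll. Next is the handle.

>>> {"name": "send_rows", "arguments": {
  "motion": [
    [0, 0, 0, -0.145],
    [0, 0, 0, -0.145],
    [0, 0, 0, -0.145],
    [0, 0, 0, -0.145],
    [0, 0, 0, -0.145],
    [0, 0, 0, -0.145],
    [0, 0, 0, -0.145],
    [0, 0, 0, -0.145]
  ],
  "fingers": 0
}}

```text
t: 10.55
tcp_pos: [0.5384, 0.1685, 0.236]
ee_rot: [-3.141, -0.0, 2.73]
wrist_force: [0.2, 0.3, 1.1]
gripper_width: 0.0427
grasp_force: 0.0
```

>>> {"name": "send_rows", "arguments": {
  "motion": [
    [0, 0, 0, -0.14],
    [0, 0, 0, -0.14],
    [0, 0, 0, -0.14],
    [-10, -45, 0, 0],
    [-10, -48, 0, 0],
    [-10, -48, 0, 0],
    [-10, -48, 0, 0],
    [-10, -45, 0, 0]
  ]
}}

```text
t: 11.35
tcp_pos: [0.5891, -0.0675, 0.2362]
ee_rot: [3.142, -0.0, -3.14]
wrist_force: [0.7, -1.0, 0.6]
gripper_width: 0.0425
grasp_force: 0.0
```

>>> {"name": "send_rows", "arguments": {
  "motion": [
    [-7, -40, 0, 0],
    [0, -20, 20, 0],
    [0, 0, 30, 0],
    [0, 0, 15, 0],
    [0, 0, 0, 0],
    [0, 0, 0, 0],
    [0, 0, 0, 0],
    [0, 0, 0, 0]
  ]
}}

```text
t: 12.15
tcp_pos: [0.597, -0.1259, 0.173]
ee_rot: [-3.141, 0.003, -3.139]
wrist_force: [-0.0, 0.3, 0.6]
gripper_width: 0.0425
grasp_force: 0.0
```

```bash
python3 - <<'E'
from h import *
s=arm.state();print(s["tcp_pos"],s["ee_rot"])
im=arm.capture("wrist");cv2.imwrite("pics/w3.png",im)
for r in arm.spot_in("wrist","handle_mid")[:2]:print(r,atz("wrist",r["centre"],.11))
E
```

```text
[ 0.59702854 -0.12586513  0.17303754] [-3.14067975e+00  2.82873963e-03 -3.13945400e+00]
{'centre': [393.6, 192.7], 'confidence': 0.71} [ 0.57053667 -0.04925139  0.11      ]
```

View pics/w3.png

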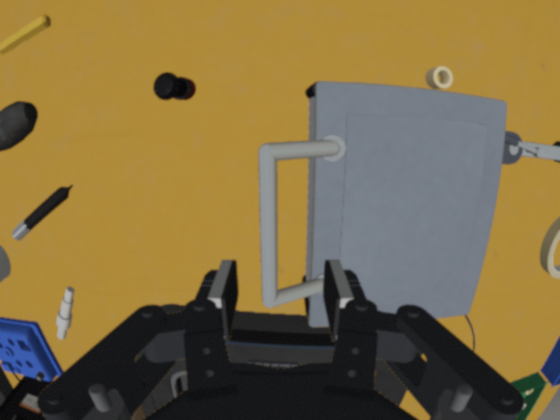

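Handle bar runs from (267,150) to (269,300), between the fingers, and the lid corners are (316,82), (506,102), (470,312) and (318,325).

```bash
python3 - <<'E'
from h import *
for px,z in(((267,150),.112),((268,225),.112),((269,300),.112),((317,82),.086),((506,102),.086),((470,313),.086),((319,325),.086)):print(px,z,atz("wrist",px,z).round(4))
E
```

```text
(267, 150) 0.112 [ 0.5429 -0.1345  0.112 ]
(268, 225) 0.112 [ 0.5929 -0.1343  0.112 ]
(269, 300) 0.112 [ 0.6525 -0.1344  0.112 ]
(317, 82) 0.086 [ 0.4978 -0.1009  0.086 ]
(506, 102) 0.086 [0.4972 0.0587 0.086 ]
(470, 313) 0.086 [0.6976 0.0621 0.086 ]
(319, 325) 0.086 [ 0.6973 -0.0918  0.086 ]
```

>>> {"name": "send_rows", "arguments": {
  "motion": [
    [-1, -8, 0, 0],
    [0, 0, 20, 0],
    [0, 0, 20, 0],
    [0, 0, 20, 0],
    [0, 0, 15, 0],
    [0, 0, 6, 0],
    [0, 0, 0, 0],
    [0, 0, 0, 0]
  ]
}}

```text
t: 13.05
tcp_pos: [0.5975, -0.1344, 0.0911]
ee_rot: [-3.141, 0.001, -3.14]
wrist_force: [-0.8, 0.4, 0.3]
gripper_width: 0.0424
grasp_force: 0.0
```

>>> {"name": "send_rows", "arguments": {
  "motion": [
    [0, 0, 0, 0],
    [0, 0, 0, 0],
    [0, 0, 0, 0],
    [0, 0, 0, 0],
    [0, 0, 0, 0],
    [0, 0, 0, 0],
    [0, 0, 0, 0],
    [0, 0, 0, 0]
  ],
  "fingers": -1,
  "grip_force": 30
}}

```text
t: 13.85
tcp_pos: [0.5976, -0.1343, 0.0907]
ee_rot: [-3.141, 0.001, -3.14]
wrist_force: [3.4, 0.3, 2.2]
gripper_width: 0.0111
grasp_force: 29.3
```

>>> {"name": "send_rows", "arguments": {
  "motion": [
    [0, 1.7, -8.5, 0],
    [0, 2.1, -8.4, 0],
    [0, 2.4, -8.3, 0],
    [0, 2.8, -8.2, 0],
    [0, 3.2, -8.0, 0],
    [0, 3.5, -7.9, 0],
    [0, 3.9, -7.7, 0],
    [0, 4.2, -7.6, 0]
  ]
}}

```text
t: 14.65
tcp_pos: [0.5975, -0.1117, 0.156]
ee_rot: [-3.138, 0.001, -3.141]
wrist_force: [3.6, -6.0, -1.0]
gripper_width: 0.0108
grasp_force: 29.2
```

>>> {"name": "send_rows", "arguments": {
  "motion": [
    [0, 4.5, -7.4, 0],
    [0, 4.8, -7.2, 0],
    [0, 5.1, -7.0, 0],
    [0, 5.4, -6.7, 0],
    [0, 5.7, -6.5, 0],
    [0, 6.0, -6.2, 0],
    [0, 6.3, -6.0, 0],
    [0, 6.5, -5.7, 0]
  ]
}}

```text
t: 15.45
tcp_pos: [0.5973, -0.0693, 0.2101]
ee_rot: [-3.133, 0.002, 3.141]
wrist_force: [2.0, -7.7, 4.0]
gripper_width: 0.0106
grasp_force: 29.2
```

>>> {"name": "send_rows", "arguments": {
  "motion": [
    [0, 6.8, -5.4, 0],
    [0, 7.0, -5.1, 0],
    [0, 7.2, -4.8, 0],
    [0, 7.4, -4.5, 0],
    [0, 7.6, -4.1, 0],
    [0, 7.8, -3.8, 0],
    [0, 7.9, -3.5, 0],
    [0, 8.1, -3.1, 0]
  ]
}}

```text
t: 16.25
tcp_pos: [0.5971, -0.0091, 0.2459]
ee_rot: [-3.134, 0.003, 3.141]
wrist_force: [-0.8, -7.9, 11.9]
gripper_width: 0.0109
grasp_force: 31.0
```

>>> {"name": "send_rows", "arguments": {
  "motion": [
    [0, 0, 0, 0],
    [0, 0, 0, 0],
    [0, 0, 0, 0],
    [0, 0, 0, 0],
    [0, 0, 0, 0],
    [0, 0, 0, 0],
    [0, 0, 0, 0],
    [0, 0, 0, 0]
  ]
}}

```text
t: 17.05
tcp_pos: [0.5971, -0.0091, 0.2459]
ee_rot: [-3.134, 0.003, 3.141]
wrist_force: [-1.0, -6.9, 11.1]
gripper_width: 0.0108
grasp_force: 31.0
```

```bash
python3 - <<'E'
from h import *
s=arm.state();print(s["t"],s["tcp_pos"],s["ee_rot"],s["wrist_force"],s["grasp_force"],s["gripper_width"])
y,z=s["tcp_pos"][1]-.061,s["tcp_pos"][2]+.019-.075
print("lid deg",np.degrees(np.arctan2(z,-y))-10.18,"r",np.hypot(y,z))
A=arm.capture("scene");B=arm.capture("wrist")
cv2.imwrite("pics/s4.png",np.hstack([cv2.resize(A,(400,300)),cv2.resize(B,(400,300))]))
cv2.imwrite("pics/s4f.png",A)
E
```

```text
17.05 [ 0.59711325 -0.00910908  0.24590311] [-3.13423766e+00  3.10541104e-03  3.14135425e+00] [-1.0054682  -6.86723795 11.0720047 ] 31.002210080623627 0.010790000951724067
lid deg 59.55668934054339 r 0.20243140456752515
```

View pics/s4.png

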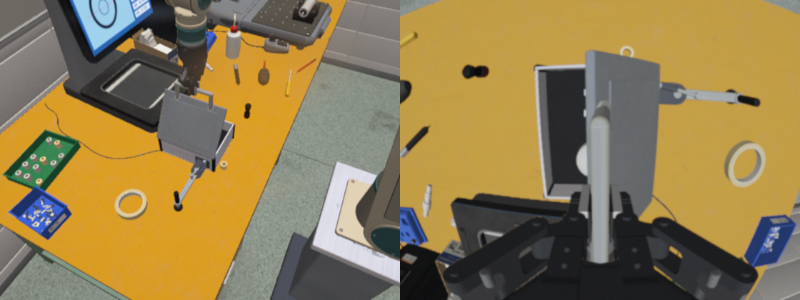

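Leg out, lid up, bystanders in place. The radial force suggests the hinge estimate is a few mm off, so I'll check the angle visually with a zoomed overlay.

```bash
cat > ov.py <<'E'
from h import *
def lid(th,u,v,x,p):  # u along lid from hinge, v above hinge plane
    c,s=np.cos(th),np.sin(th);return W(p,(x,.08-u*c+v*s,.075+u*s+v*c))
E
python3 - <<'E'
from ov import *
from scipy.optimize import least_squares
P=np.array([(-.1343,.0907),(-.1117,.156),(-.0693,.2101),(-.0091,.2459)])+[0,.019]
r=least_squares(lambda c:np.hypot(*(P-c).T)-.1981,[.061,.075]);c=r.x
print("centre",c,r.fun,np.degrees(np.arctan2(P[:,1]-c[1],c[0]-P[:,0]))-10.18)
p=(.598,-.019,0);out=[]
cv2.imwrite("pics/top4f.png",arm.capture("top"))
for n,f,(a,b) in(("scene","pics/s4f.png",(200,110)),("top","pics/top4f.png",(250,115))):
    I=cv2.imread(f);C=cv2.resize(I[b:b+130,a:a+170],(784,600),interpolation=cv2.INTER_CUBIC)[:, :]
    C=cv2.resize(I[b:b+130,a:a+170],(392,300),interpolation=cv2.INTER_CUBIC);C=cv2.resize(C,(784,600))
    for th,col in((55,(255,0,0)),(60,(0,0,255)),(65,(0,255,0))):
        for u,v,x in((.16,.011,.1),(.16,.011,-.1),(0,.011,-.1),(0,.011,.1)):
            k=(proj(n,lid(np.radians(th),u,v,x,p))-[a,b]+.5)*784/170
            cv2.drawMarker(C,tuple(int(q) for q in k),col,0,14,1)
    out.append(C[:600] if n=="scene" else C)
cv2.imwrite("pics/ov4.png",cv2.resize(np.hstack(out),(800,306)))
cv2.imwrite("pics/ov4s.png",out[0])
E
```

```text
centre [0.06170409 0.08001326] [ 0.00013952 -0.0003844   0.00036644 -0.00011938] [-1.56745362 18.53290434 38.51388461 58.86519403]
```

View pics/ov4s.png

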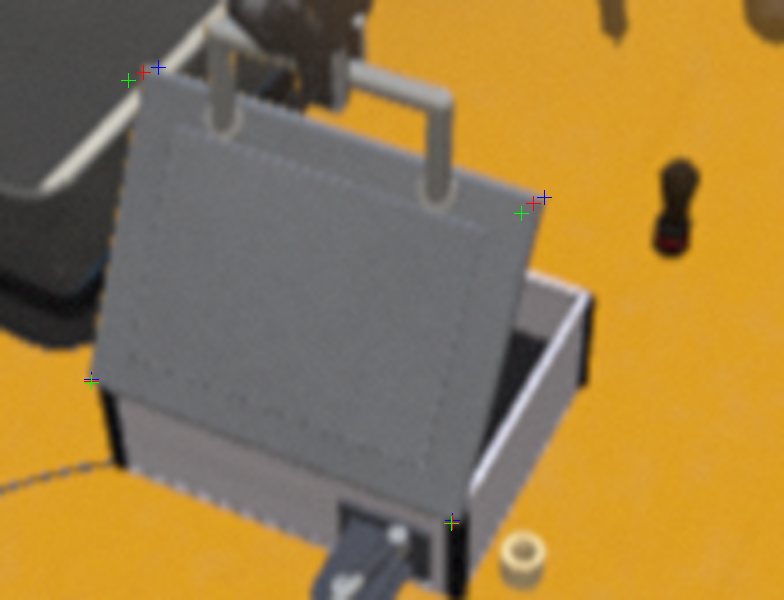

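The lid corners sit on the 60° markers to within about 1°. The circle fit and the nominal geometry agree, giving 59 to 60.4°, and the pose is steady. The leg is straight out, so I'm handing in.

```bash
python3 -c "
from rig import arm
s=arm.state();print(s['tcp_pos'],s['qd'].round(4));print(arm.hand_in())"
```

```text
[ 0.59711307 -0.00911871  0.24588381] [-0.0004  0.0003 -0.0002 -0.001  -0.0011 -0.0014]
the job is handed in; nothing more can be done
None
```

The job is handed in: with the lid shut, the stabiliser leg was swung straight out to its end position; the lid is now held steady by its handle at about 60° (estimates 59 to 60.4°), and the stamp, bushing and tape roll were not touched.

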